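# Deal the jam pots round the breakfast tray

## Task

Deal the three strawberry jam pots (red lids) round the breakfast tray, one per dish in turn: first one in the mint-green dish, then one in the white dish, then one in the dark blue dish, so that each dish ends with one. Stand each pot upright near the middle of its dish, and do not tip any of the strawberry pots over.

Things in the scene. Friction and masses are not known exactly. Their poses are not given: they have to be found in the camera images.
- jam0_center (a point): centre (half-way up) of a strawberry jam pot: closed loose cylinder standing on the counter, 44 mm diameter, 60 mm tall, 60 to 120 g, dark red with a white band and a RED lid; z axis up. The three are alike. Honey pots of the same shape (amber, YELLOW lid) and a steel pepper mill stand among them, at least 85 mm apart centre to centre
- jam1_center (a point): centre (half-way up) of a strawberry jam pot: closed loose cylinder standing on the counter, 44 mm diameter, 60 mm tall, 60 to 120 g, dark red with a white band and a RED lid; z axis up. The three are alike. Honey pots of the same shape (amber, YELLOW lid) and a steel pepper mill stand among them, at least 85 mm apart centre to centre
- jam2_center (a point): centre (half-way up) of a strawberry jam pot: closed loose cylinder standing on the counter, 44 mm diameter, 60 mm tall, 60 to 120 g, dark red with a white band and a RED lid; z axis up. The three are alike. Honey pots of the same shape (amber, YELLOW lid) and a steel pepper mill stand among them, at least 85 mm apart centre to centre
- tray: round wooden tray, 310 mm diameter, 12 mm thick, fixed, facing any way; origin: centre of its underside, on the counter, z up. Three empty dishes fixed on it, centres in tray x, y (mm): mint-green (90, 0), white (-45, -78), dark blue (-45, 78). Each is 84 mm across inside, 92 outside; floor 16 mm, rim 24 mm above the counter, so a standing pot's centre is at 46 mm
Not all that is in view belongs to the job. Leave any purple look-alike of the part that bears jam0_center alone.

How it is judged:
By the outcome, as a careful person would: the job done as asked, in the order asked, and still so for the second after the job is handed in, with the robot touching nothing.
It also fails if it takes over 72 s, if anything falls off the work surface, if the arm or the gripper's body presses on something with over 40 N, if the wrist force passes 120 N, or if a joint passes its speed limit or range.

## Robot

A 7-joint arm with a two-finger parallel gripper is mounted at the origin on the work surface. World frame = base frame: x ahead of the robot, y to its left, z up, the work surface at z = 0. Lengths are in mm, angles in rad, forces in N, time in s.
With the tool pointing down it reaches from about 400 to 875 mm from the base axis. Payload 4.4 kg.
Tool frame: the origin (TCP) lies between the finger pads; the fingertips stand 22 mm ahead of it and the grasp point (between the pads) lies 3 mm ahead of it; z points along the fingers, y is the line along which they close (so a half turn about z gives the same grasp; the last joint's range is limited). The gripper opens to 85 mm and grips with 20 to 120 N. Pads are 22 mm wide; open, the fingers measure 114 mm over their backs; the gripper's body (76 mm by 85 mm) begins 54 mm behind the grasp point. The pads swing forward as they close: fully open they stand 13 mm farther back than shut.
Start: joints at [1.21, 0.628, 0.038, 1.517, -0.027, 0.996, -0.02], TCP at [188.883, -621.965, 253.313] pointing down, gripper open.
Joint ranges: [-3.06, 3.06], [-0.37, 2.12], [-1.25, 1.32], [0.18, 2.47], [-1.1, 4.24], [0.23, 1.98], [-2.94, 2.94]. Speed limits (rad/s): [2.57, 2.57, 3.14, 3.14, 3.14, 3.14, 3.14].

## Interface

Orientations are given as [roll, pitch, yaw] about the fixed x, y, z axes, in that order (R = Rz(yaw) Ry(pitch) Rx(roll)).
In Python, from cell import ctrl gives the robot as it stands.
- The arm moves only by the tool step_arm, never from a script. Its argument "plan" is a list of rows, each an object of numbers: "dx", "dy", "dz": the shift along the tool's x, y, z scaled (see below); "ax", "ay", "az": the turn, a rotation vector about the tool's x, y, z scaled (see below); "gripper": the opening, from 0 (shut) to 1 (fully open). A call has 1 to 20 rows; each row shifts and turns the commanded pose from where the row before left it, along the tool's axes as they then stand; what a row does not reach is not made up. The controller multiplies each number of a shift by 0.3 m and each number of a turn by 90 degrees. A row lasts 1/8 s, in which the tool goes at most 62.5 mm and 10.7 degrees, less where a joint would pass 70% of its speed; a pose out of reach is approached as far as the arm can. A call with a number of a shift or a turn outside -1 to 1 is refused whole. A call with a gripper value outside its range is refused whole. The fingers move at their own pace and stop on an object; the grip force is fixed at half the most. Time passes only in rows, so rows that do not move let the fingers close. It gives the time, the measured TCP pose, the force, the opening and the grip force at its end, in the units of the state.
- ctrl.read_state(): the state, without advancing time (a new reading comes with each control period).
- ctrl.get_image(name): name is "side" or "top"; returns a dict with "color" (480x640x3 uint8, red, green, blue), "range_z" (480x640 float32, mm along the optical axis (not along the pixel's ray), 0 where there is no reading), "fx", "fy", "cx", "cy" (pixels), "T" (4x4, takes a point from camera to world coordinates). Camera axes: x right, y down, z forward; pixel columns grow to the right and rows downward; lengths in mm; the calibration is good to about 2 mm. A picture is of the moment at which its call begins.
- ctrl.finish_job(): hands the job in; it is judged then, once.
The state is a dict: "clock": time; "qpos": joint angles; "qd": joint speeds; "tau": joint torques, N m; "eef_pos": TCP position; "tool_rot": TCP orientation; "force": force on the tool from outside, world axes, zero at the start; "torque": the same for the moment, N m; "width": finger opening in mm; "gripper_force": force on a finger pad.
Only numpy, scipy, OpenCV 4.12 (cv2) and the standard library are available. Lean on these libraries where they do the work, as an engineer would, in place of code of your own. Each camera call takes 0.05 s, during which the arm holds its last target. There are 200 camera calls.

## Working session

There is one attempt and no reset: what is moved stays moved. The work goes in short steps, Python scripts to look and compute and a tool call to move; the robot and the scene stay as the last step left them, time stands still between calls to the robot, and variables do not carry over. Pictures are saved under pics/ and viewed, at most 10 in all, crops included, and the job is handed in when it is done.

Besides the shell and the picture viewer there is one more tool, called after ">>>" as name([rows], argument=value, ...), one row to a line, values as JSON. step_arm: Moves the arm, as the interface text tells. Shifts and turns lie within -1 to 1; 1 stands for 0.3 m of shift or 90 degrees of turn. Its arguments: {"type":"object","properties":{"plan":{"type":"array"}},"required":["plan"]}

```bash
mkdir -p pics; ls; python3 - <<'E'
from cell import ctrl
import cv2, pickle
s=ctrl.read_state(); print({k:s[k] for k in('clock','eef_pos','tool_rot','width','force')})
for n in('top','side'):
    im=ctrl.get_image(n); pickle.dump(im,open(f'{n}0.pkl','wb'))
    cv2.imwrite(f'pics/{n}0.png',im['color'][:,:,::-1]); print(n,im['T'].round(3).tolist(),im['fx'],im['cx'],im['cy'])
E
```

```text
pics
{'clock': 0.0, 'eef_pos': array([ 188.71906599, -621.36542468,  252.3700785 ]), 'tool_rot': array([-3.13961795e+00,  2.88879301e-05,  2.94845529e-01]), 'width': 85.51572008466933, 'force': array([0.181233  , 0.28672434, 0.85498723])}
top [[0.074, -0.977, 0.2, 358.984], [-0.997, -0.072, 0.021, 88.56], [-0.006, -0.201, -0.98, 864.155], [0.0, 0.0, 0.0, 1.0]] 452.0839775069251 322.8473830591622 233.7097267109622
side [[0.898, -0.334, 0.287, 290.735], [-0.44, -0.659, 0.61, -405.659], [-0.014, -0.674, -0.739, 663.737], [0.0, 0.0, 0.0, 1.0]] 432.9906056477043 323.9066025864781 249.5409843990333
```

View pics/top0.png

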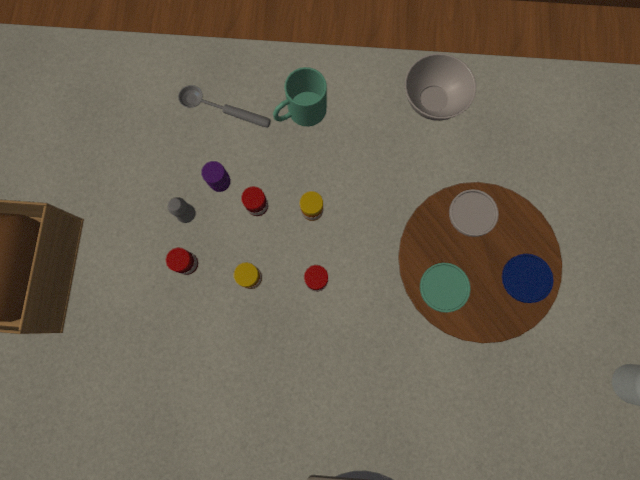

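View pics/side0.png

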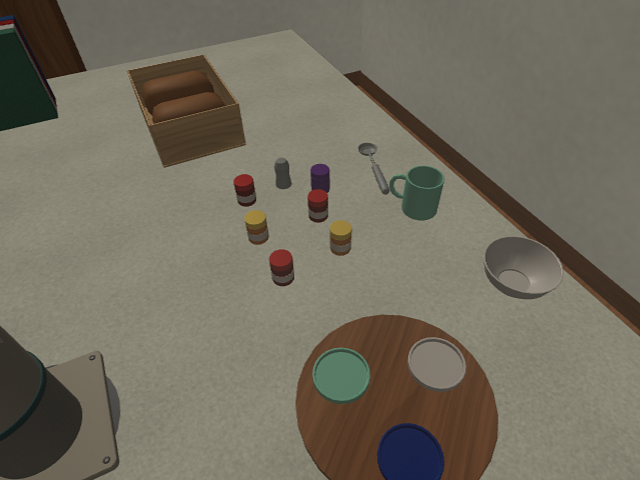

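The top view shows red lids at (254,199), (180,260) and (316,278), and yellow lids at (312,204) and (247,275). The purple look-alike is at (215,175), the mill at (180,208), and the tray at (480,262). The side view shows the red lids at (245,183), (318,198) and (281,259), and the dishes at (341,375), (437,363) and (410,457).

```bash
cat > h.py <<'E'
import numpy as np, cv2
HSV={'red':[((0,150,70),(6,255,255)),((174,150,70),(180,255,255))],'yellow':[((18,170,100),(32,255,255))],
 'green':[((70,60,60),(90,200,255))],'blue':[((108,150,40),(128,255,255))],'purple':[((130,100,30),(155,255,255))]}
def blobs(im,c,amin=150):
    h=cv2.cvtColor(im['color'],cv2.COLOR_RGB2HSV); m=sum(cv2.inRange(h,np.array(a),np.array(b)) for a,b in HSV[c])
    n,l,s,ce=cv2.connectedComponentsWithStats(m.astype(np.uint8)); return [(ce[i],s[i,4],l==i) for i in range(1,n) if s[i,4]>=amin]
def ray(im,p):
    d=np.array([(p[0]-im['cx'])/im['fx'],(p[1]-im['cy'])/im['fy'],1.]); T=im['T']; return T[:3,3],T[:3,:3]@d
def onplane(im,p,z):
    o,d=ray(im,p); return o+d*(z-o[2])/d[2]
def tri(i1,p1,i2,p2):
    o1,d1=ray(i1,p1); o2,d2=ray(i2,p2); A=np.stack([d1,-d2],1); t=np.linalg.lstsq(A,o2-o1,rcond=None)[0]
    a,b=o1+t[0]*d1,o2+t[1]*d2; return (a+b)/2,np.linalg.norm(a-b)
def cloud(im,m):
    v,u=np.nonzero(m&(im['range_z']>0)); z=im['range_z'][v,u]; T=im['T']
    return np.c_[(u-im['cx'])/im['fx']*z,(v-im['cy'])/im['fy']*z,z]@T[:3,:3].T+T[:3,3]
E
python3 - <<'E'
from h import *; import pickle
t,s=[pickle.load(open(f'{n}0.pkl','rb')) for n in('top','side')]
np.set_printoptions(precision=1,suppress=True)
for c in HSV:
    B,S=blobs(t,c),blobs(s,c)
    for p,a,m in B:
        r=[(tri(t,p,s,q)) for q,_,_ in S]
        r=min(r,key=lambda x:x[1]) if r else None
        P=cloud(t,m); top=P[P[:,2]>np.percentile(P[:,2],90)-4]
        print(c,p,a,'tri',r,'cloud',(top.max(0)+top.min(0))[:2]/2,np.median(top[:,2]))
    for q,a,m in S:
        P=cloud(s,m); top=P[P[:,2]>np.percentile(P[:,2],90)-4]; print('   side',q,a,(top.max(0)+top.min(0))[:2]/2,np.median(top[:,2]))
# white dish
for n,im,(u,v) in(('t',t,(473,213)),('s',s,(437,363))):
    h=cv2.cvtColor(im['color'],cv2.COLOR_RGB2HSV); print('white hsv',h[v,u], 'wood',h[v+0,u-40 if n=='t' else u-45])
    m=np.zeros((482,642),np.uint8); cv2.floodFill(im['color'].copy(),m,(u,v),0,(6,)*3,(6,)*3,4|cv2.FLOODFILL_MASK_ONLY|(255<<8))
    P=cloud(im,m[1:-1,1:-1]>0); print(len(P),(P.max(0)+P.min(0))/2,P.max(0)-P.min(0),np.median(P[:,2]))
E
```

```text
red [252.7 197.8] 410 tri (array([581.7, 240.6,  58.4]), np.float64(0.20151118396974033)) cloud [581.8 240.4] 60.38034515663651
red [177.6 259.2] 440 tri (array([457.4, 365.3,  53.7]), np.float64(0.9518335579667679)) cloud [457.6 363.5] 60.616402768318665
red [315.9 277.1] 452 tri (array([444.1, 112.5,  57.8]), np.float64(0.7326187863125275)) cloud [444.4 112.4] 60.28646322644033
   side [242.9 181.4] 214 [456.8 362.7] 59.74097564061765
   side [317.2 195.7] 216 [581.3 241.5] 60.02362755764477
   side [280.4 258. ] 304 [443.7 110.9] 59.8793427515281
yellow [310.7 202.5] 408 tri None cloud [580.1 132.2] 60.27490199191675
yellow [245.5 274.2] 438 tri None cloud [439.1 238.2] 60.37512673161797
green [303.5  96.6] 1345 tri (array([783.6, 162.2,  73.3]), np.float64(0.09461171899821659)) cloud [795.3 159.5] 89.40963239941664
green [444.7 287.1] 1887 tri (array([ 447.4, -127.9,   14.6]), np.float64(0.1547783087484822)) cloud [ 446.7 -125.7] 23.780205318866308
   side [418.2 183.6] 483 [793.9 159. ] 89.71259158526203
   side [341.3 375.8] 2334 [ 446.3 -127.6] 23.742809898171686
blue [527.3 278.2] 1887 tri (array([ 475.2, -278.8,   22.2]), np.float64(1.590987051239168)) cloud [ 474.8 -278.7] 23.023031484752607
   side [409.7 455.3] 2878 [ 475.2 -278.4] 17.842889387046398
purple [215.6 175.8] 586 tri (array([618.9, 311.7,  66.5]), np.float64(5.22706293210329)) cloud [625.8 320.7] 60.39326483481079
   side [319.5 169.2] 158 [625.  321.3] 59.98540832068932
white hsv [ 15  39 117] wood [ 13 158  84]
1559 [ 592.9 -177.1   18.9] [86.5 89.7 15.7] 16.490463223379038
white hsv [ 19  37 131] wood [ 13 138  89]
1922 [ 592.3 -180.5   19.1] [85.9 85.1 14.4] 16.09077786020015
```

The measurements hold up: lid tops are at about 60 mm, dish rims at about 24 mm, and the dishes are about 155 mm apart against a nominal 156. Pots are at A (581.5, 241), B (457, 363) and C (444, 112). Dishes are at green (446.6, -127), white (592.6, -179) and blue (475, -278.6). I'll turn the yaw to 0 and go above C.

>>> step_arm([
  {"az": 0.094},
  {"az": 0.094},
  {"dx": 0.087,"dy": -0.107},
  {"dx": 0.087,"dy": -0.107},
  {"dx": 0.087,"dy": -0.107},
  {"dx": 0.087,"dy": -0.107},
  {"dx": 0.087,"dy": -0.107},
  {"dx": 0.087,"dy": -0.107},
  {"dx": 0.087,"dy": -0.107},
  {"dx": 0.087,"dy": -0.107},
  {"dx": 0.087,"dy": -0.107},
  {"dx": 0.087,"dy": -0.107},
  {"dy": -0.17},
  {"dy": -0.17},
  {"dy": -0.17},
  {"dy": -0.17},
  {"dy": -0.17},
  {"dy": -0.17},
  {"dy": -0.17},
  {"dy": -0.17},
])

```text
invalid input
```

>>> step_arm([
  {"dx": 0,"dy": 0,"dz": 0,"ax": 0,"ay": 0,"az": 0.094,"gripper": 1},
  {"dx": 0,"dy": 0,"dz": 0,"ax": 0,"ay": 0,"az": 0.094,"gripper": 1},
  {"dx": 0.087,"dy": -0.107,"dz": 0,"ax": 0,"ay": 0,"az": 0,"gripper": 1},
  {"dx": 0.087,"dy": -0.107,"dz": 0,"ax": 0,"ay": 0,"az": 0,"gripper": 1},
])

```text
clock: 0.6
eef_pos: [241.3, -556.8, 252.6]
tool_rot: [-3.141, 0.0, -0.002]
force: [0.8, 0.5, -0.6]
width: 85.5
gripper_force: 0.0
```

>>> step_arm([
  {"dx": 0.087,"dy": -0.107,"dz": 0,"ax": 0,"ay": 0,"az": 0,"gripper": 1},
  {"dx": 0.087,"dy": -0.107,"dz": 0,"ax": 0,"ay": 0,"az": 0,"gripper": 1},
  {"dx": 0.087,"dy": -0.107,"dz": 0,"ax": 0,"ay": 0,"az": 0,"gripper": 1},
  {"dx": 0.087,"dy": -0.107,"dz": 0,"ax": 0,"ay": 0,"az": 0,"gripper": 1},
  {"dx": 0.087,"dy": -0.107,"dz": 0,"ax": 0,"ay": 0,"az": 0,"gripper": 1},
  {"dx": 0.087,"dy": -0.107,"dz": 0,"ax": 0,"ay": 0,"az": 0,"gripper": 1},
  {"dx": 0.087,"dy": -0.107,"dz": 0,"ax": 0,"ay": 0,"az": 0,"gripper": 1},
  {"dx": 0,"dy": -0.16,"dz": 0,"ax": 0,"ay": 0,"az": 0,"gripper": 1},
  {"dx": 0,"dy": -0.16,"dz": 0.03,"ax": 0,"ay": 0,"az": 0,"gripper": 1},
  {"dx": 0,"dy": -0.16,"dz": 0.05,"ax": 0,"ay": 0,"az": 0,"gripper": 1},
  {"dx": 0,"dy": -0.16,"dz": 0.05,"ax": 0,"ay": 0,"az": 0,"gripper": 1},
  {"dx": 0,"dy": -0.16,"dz": 0.05,"ax": 0,"ay": 0,"az": 0,"gripper": 1},
  {"dx": 0,"dy": -0.16,"dz": 0.05,"ax": 0,"ay": 0,"az": 0,"gripper": 1},
  {"dx": 0,"dy": -0.16,"dz": 0.05,"ax": 0,"ay": 0,"az": 0,"gripper": 1},
  {"dx": 0,"dy": -0.14,"dz": 0.05,"ax": 0,"ay": 0,"az": 0,"gripper": 1},
  {"dx": 0,"dy": -0.1,"dz": 0,"ax": 0,"ay": 0,"az": 0,"gripper": 1},
  {"dx": 0,"dy": -0.05,"dz": 0,"ax": 0,"ay": 0,"az": 0,"gripper": 1},
  {"dx": 0,"dy": 0,"dz": 0,"ax": 0,"ay": 0,"az": 0,"gripper": 1},
])

```text
clock: 2.85
eef_pos: [424.3, 90.2, 154.4]
tool_rot: [3.142, -0.0, 0.001]
force: [1.0, -0.8, 1.1]
width: 85.4
gripper_force: 0.0
```

>>> step_arm([
  {"dx": 0.033,"dy": -0.036,"dz": 0,"ax": 0,"ay": 0,"az": 0,"gripper": 1},
  {"dx": 0.033,"dy": -0.036,"dz": 0,"ax": 0,"ay": 0,"az": 0,"gripper": 1},
  {"dx": 0,"dy": 0,"dz": 0.08,"ax": 0,"ay": 0,"az": 0,"gripper": 1},
  {"dx": 0,"dy": 0,"dz": 0.09,"ax": 0,"ay": 0,"az": 0,"gripper": 1},
  {"dx": 0,"dy": 0,"dz": 0.09,"ax": 0,"ay": 0,"az": 0,"gripper": 1},
  {"dx": 0,"dy": 0,"dz": 0.08,"ax": 0,"ay": 0,"az": 0,"gripper": 1},
  {"dx": 0,"dy": 0,"dz": 0.05,"ax": 0,"ay": 0,"az": 0,"gripper": 1},
  {"dx": 0,"dy": 0,"dz": 0,"ax": 0,"ay": 0,"az": 0,"gripper": 1},
])

```text
clock: 3.85
eef_pos: [443.9, 111.8, 40.7]
tool_rot: [3.141, 0.005, -0.002]
force: [-0.2, 0.0, -0.1]
width: 85.7
gripper_force: 0.0
```

>>> step_arm([
  {"dx": 0,"dy": 0,"dz": 0.012,"ax": 0,"ay": 0,"az": 0,"gripper": 1},
  {"dx": 0,"dy": 0,"dz": 0,"ax": 0,"ay": 0,"az": 0,"gripper": 0.6},
  {"dx": 0,"dy": 0,"dz": 0,"ax": 0,"ay": 0,"az": 0,"gripper": 0},
  {"dx": 0,"dy": 0,"dz": 0,"ax": 0,"ay": 0,"az": 0,"gripper": 0},
  {"dx": 0,"dy": 0,"dz": 0,"ax": 0,"ay": 0,"az": 0,"gripper": 0},
  {"dx": 0,"dy": 0,"dz": 0,"ax": 0,"ay": 0,"az": 0,"gripper": 0},
  {"dx": 0,"dy": 0,"dz": 0,"ax": 0,"ay": 0,"az": 0,"gripper": 0},
  {"dx": 0,"dy": 0,"dz": 0,"ax": 0,"ay": 0,"az": 0,"gripper": 0},
])

```text
clock: 4.85
eef_pos: [443.9, 112.0, 38.7]
tool_rot: [-3.14, 0.004, -0.001]
force: [-1.8, 0.4, 4.5]
width: 42.8
gripper_force: 60.4
```

>>> step_arm([
  {"dx": 0,"dy": 0,"dz": -0.04,"ax": 0,"ay": 0,"az": 0,"gripper": 0},
  {"dx": 0,"dy": 0,"dz": -0.08,"ax": 0,"ay": 0,"az": 0,"gripper": 0},
  {"dx": 0,"dy": 0,"dz": -0.08,"ax": 0,"ay": 0,"az": 0,"gripper": 0},
  {"dx": 0,"dy": 0,"dz": -0.06,"ax": 0,"ay": 0,"az": 0,"gripper": 0},
  {"dx": 0.009,"dy": 0.05,"dz": -0.04,"ax": 0,"ay": 0,"az": 0,"gripper": 0},
  {"dx": 0,"dy": 0.1,"dz": 0,"ax": 0,"ay": 0,"az": 0,"gripper": 0},
  {"dx": 0,"dy": 0.11,"dz": 0,"ax": 0,"ay": 0,"az": 0,"gripper": 0},
  {"dx": 0,"dy": 0.11,"dz": 0,"ax": 0,"ay": 0,"az": 0,"gripper": 0},
  {"dx": 0,"dy": 0.11,"dz": 0,"ax": 0,"ay": 0,"az": 0,"gripper": 0},
  {"dx": 0,"dy": 0.11,"dz": 0,"ax": 0,"ay": 0,"az": 0,"gripper": 0},
  {"dx": 0,"dy": 0.1,"dz": 0,"ax": 0,"ay": 0,"az": 0,"gripper": 0},
  {"dx": 0,"dy": 0.07,"dz": 0,"ax": 0,"ay": 0,"az": 0,"gripper": 0},
  {"dx": 0,"dy": 0.04,"dz": 0,"ax": 0,"ay": 0,"az": 0,"gripper": 0},
  {"dx": 0,"dy": 0,"dz": 0,"ax": 0,"ay": 0,"az": 0,"gripper": 0},
  {"dx": 0,"dy": 0,"dz": 0,"ax": 0,"ay": 0,"az": 0,"gripper": 0},
])

```text
clock: 6.72
eef_pos: [446.2, -127.3, 127.8]
tool_rot: [-3.14, 0.005, 0.0]
force: [-0.9, 0.6, -1.0]
width: 42.7
gripper_force: 61.0
```

```bash
python3 - <<'E'
from cell import ctrl
import cv2
im=ctrl.get_image('side'); cv2.imwrite('pics/side1.png',im['color'][:,:,::-1])
s=ctrl.read_state(); print(s['eef_pos'],s['width'],s['force'])
E
```

```text
[ 446.27893126 -127.17665534  127.77148107] 42.908736174608805 [-0.12042838 -0.59955601 -0.40778588]
```

View pics/side1.png

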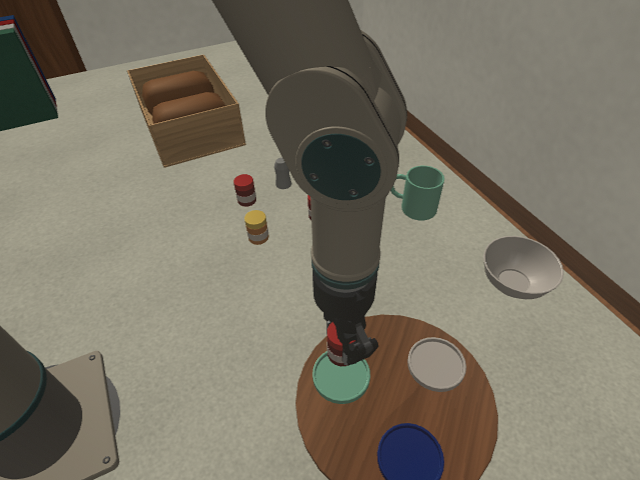

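The pot is held upright at (340, 343), over the green dish at (341, 377). I'll lower it now.

>>> step_arm([
  {"dx": 0,"dy": 0,"dz": 0.05,"ax": 0,"ay": 0,"az": 0,"gripper": 0},
  {"dx": 0,"dy": 0,"dz": 0.07,"ax": 0,"ay": 0,"az": 0,"gripper": 0},
  {"dx": 0,"dy": 0,"dz": 0.06,"ax": 0,"ay": 0,"az": 0,"gripper": 0},
  {"dx": 0,"dy": 0,"dz": 0.03,"ax": 0,"ay": 0,"az": 0,"gripper": 0},
  {"dx": 0,"dy": 0,"dz": 0.02,"ax": 0,"ay": 0,"az": 0,"gripper": 0},
  {"dx": 0,"dy": 0,"dz": 0.01,"ax": 0,"ay": 0,"az": 0,"gripper": 0},
  {"dx": 0,"dy": 0,"dz": 0,"ax": 0,"ay": 0,"az": 0,"gripper": 0},
  {"dx": 0,"dy": 0,"dz": 0,"ax": 0,"ay": 0,"az": 0,"gripper": 0},
])

```text
clock: 7.78
eef_pos: [446.3, -128.2, 56.2]
tool_rot: [-3.141, 0.004, -0.001]
force: [0.6, 0.1, -0.4]
width: 42.9
gripper_force: 61.0
```

>>> step_arm([
  {"dx": 0,"dy": 0,"dz": 0.004,"ax": 0,"ay": 0,"az": 0,"gripper": 0},
  {"dx": 0,"dy": 0,"dz": 0,"ax": 0,"ay": 0,"az": 0,"gripper": 0},
  {"dx": 0,"dy": 0,"dz": 0,"ax": 0,"ay": 0,"az": 0,"gripper": 0.58},
  {"dx": 0,"dy": 0,"dz": 0,"ax": 0,"ay": 0,"az": 0,"gripper": 0.7},
  {"dx": 0,"dy": 0,"dz": 0,"ax": 0,"ay": 0,"az": 0,"gripper": 1},
  {"dx": 0,"dy": 0,"dz": 0,"ax": 0,"ay": 0,"az": 0,"gripper": 1},
  {"dx": 0,"dy": 0,"dz": 0,"ax": 0,"ay": 0,"az": 0,"gripper": 1},
])

```text
clock: 8.65
eef_pos: [446.0, -128.1, 54.6]
tool_rot: [-3.141, 0.005, -0.001]
force: [-0.3, -0.0, 0.3]
width: 85.7
gripper_force: 0.0
```

>>> step_arm([
  {"dx": 0,"dy": 0,"dz": -0.05,"ax": 0,"ay": 0,"az": 0,"gripper": 1},
  {"dx": 0,"dy": 0,"dz": -0.1,"ax": 0,"ay": 0,"az": 0,"gripper": 1},
  {"dx": 0,"dy": 0,"dz": -0.12,"ax": 0,"ay": 0,"az": 0,"gripper": 1},
  {"dx": 0,"dy": 0,"dz": -0.06,"ax": 0,"ay": 0,"az": 0,"gripper": 1},
  {"dx": 0.04,"dy": -0.1,"dz": 0,"ax": 0,"ay": 0,"az": 0,"gripper": 1},
  {"dx": 0.04,"dy": -0.11,"dz": 0,"ax": 0,"ay": 0,"az": 0,"gripper": 1},
  {"dx": 0.04,"dy": -0.11,"dz": 0,"ax": 0,"ay": 0,"az": 0,"gripper": 1},
  {"dx": 0.04,"dy": -0.11,"dz": 0,"ax": 0,"ay": 0,"az": 0,"gripper": 1},
  {"dx": 0.04,"dy": -0.11,"dz": 0,"ax": 0,"ay": 0,"az": 0,"gripper": 1},
  {"dx": 0.04,"dy": -0.11,"dz": 0,"ax": 0,"ay": 0,"az": 0,"gripper": 1},
  {"dx": 0.04,"dy": -0.11,"dz": 0,"ax": 0,"ay": 0,"az": 0,"gripper": 1},
  {"dx": 0.04,"dy": -0.11,"dz": 0,"ax": 0,"ay": 0,"az": 0,"gripper": 1},
  {"dx": 0.04,"dy": -0.11,"dz": 0,"ax": 0,"ay": 0,"az": 0,"gripper": 1},
  {"dx": 0.04,"dy": -0.11,"dz": 0,"ax": 0,"ay": 0,"az": 0,"gripper": 1},
  {"dx": 0.03,"dy": -0.08,"dz": 0,"ax": 0,"ay": 0,"az": 0,"gripper": 1},
  {"dx": 0.02,"dy": -0.06,"dz": 0,"ax": 0,"ay": 0,"az": 0,"gripper": 1},
  {"dx": 0,"dy": 0,"dz": 0,"ax": 0,"ay": 0,"az": 0,"gripper": 1},
  {"dx": 0,"dy": 0,"dz": 0,"ax": 0,"ay": 0,"az": 0,"gripper": 1},
])

```text
clock: 10.9
eef_pos: [581.5, 239.0, 153.2]
tool_rot: [3.141, 0.005, -0.002]
force: [0.1, 0.0, 0.0]
width: 85.4
gripper_force: 0.0
```

```bash
cat > chk.py <<'E'
from cell import ctrl
from h import *
np.set_printoptions(precision=1,suppress=True)
for n in('top','side'):
    im=ctrl.get_image(n)
    for c in('red','yellow'):
      for p,a,m in blobs(im,c,60):
        P=cloud(im,m); top=P[P[:,2]>np.percentile(P[:,2],90)-4]; print(n,c,p,a,(top.max(0)+top.min(0))[:2]/2,np.median(top[:,2]))
print(ctrl.read_state()['eef_pos'])
E
python3 chk.py
```

```text
top red [252.7 198. ] 418 [581.5 240.7] 60.218172949054406
top red [177.7 259.3] 447 [457.7 363.4] 60.403365661298494
top red [452.2 285.3] 542 [ 446.1 -127.4] 76.11981661484288
top yellow [310.8 202.8] 420 [580.1 132.4] 60.311547661637746
top yellow [245.6 274.3] 448 [439.8 238.2] 60.370701321482784
side red [243.  182.1] 240 [456.9 362.9] 59.643150058831054
side red [317.1 196.5] 238 [580.5 240.5] 59.68812333034805
side red [341.8 359.9] 654 [ 445.9 -129.3] 75.89314586970448
[581.7 239.  153.3]
```

```bash
python3 - <<'E'
from cell import ctrl
import cv2
im=ctrl.get_image('top'); cv2.imwrite('pics/top2.png',im['color'][:,:,::-1])
E
```

```text
(no output)
```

View pics/top2.png

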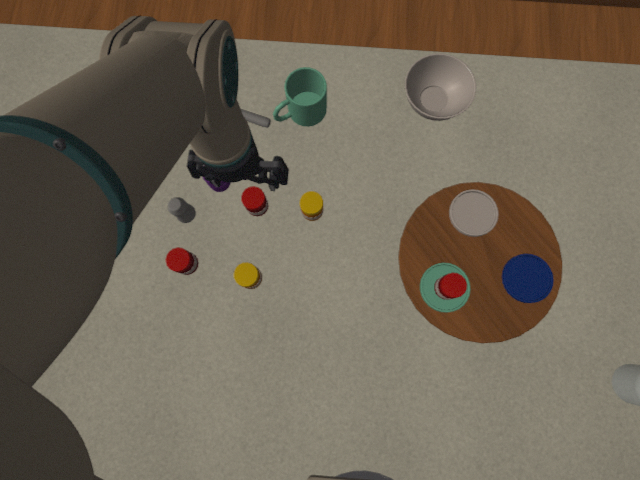

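The pot stands upright in the green dish at (452, 285). The gripper is above A at (254, 199) with clear space around it, so I'll descend.

>>> step_arm([
  {"dx": 0,"dy": -0.005,"dz": 0.06,"ax": 0,"ay": 0,"az": 0,"gripper": 1},
  {"dx": 0,"dy": 0,"dz": 0.09,"ax": 0,"ay": 0,"az": 0,"gripper": 1},
  {"dx": 0,"dy": 0,"dz": 0.09,"ax": 0,"ay": 0,"az": 0,"gripper": 1},
  {"dx": 0,"dy": 0,"dz": 0.08,"ax": 0,"ay": 0,"az": 0,"gripper": 1},
  {"dx": 0,"dy": 0,"dz": 0.05,"ax": 0,"ay": 0,"az": 0,"gripper": 1},
  {"dx": 0,"dy": 0,"dz": 0.015,"ax": 0,"ay": 0,"az": 0,"gripper": 1},
  {"dx": 0,"dy": 0,"dz": 0,"ax": 0,"ay": 0,"az": 0,"gripper": 1},
  {"dx": 0,"dy": 0,"dz": 0,"ax": 0,"ay": 0,"az": 0,"gripper": 1},
])

```text
clock: 12.05
eef_pos: [581.9, 242.4, 38.6]
tool_rot: [-3.14, 0.003, -0.001]
force: [0.6, 0.5, -0.6]
width: 85.4
gripper_force: 0.0
```

>>> step_arm([
  {"dx": 0,"dy": 0,"dz": 0,"ax": 0,"ay": 0,"az": 0,"gripper": 0.6},
  {"dx": 0,"dy": 0,"dz": 0,"ax": 0,"ay": 0,"az": 0,"gripper": 0},
  {"dx": 0,"dy": 0,"dz": 0,"ax": 0,"ay": 0,"az": 0,"gripper": 0},
  {"dx": 0,"dy": 0,"dz": 0,"ax": 0,"ay": 0,"az": 0,"gripper": 0},
  {"dx": 0,"dy": 0,"dz": 0,"ax": 0,"ay": 0,"az": 0,"gripper": 0},
  {"dx": 0,"dy": 0,"dz": 0,"ax": 0,"ay": 0,"az": 0,"gripper": 0},
  {"dx": 0,"dy": 0,"dz": 0,"ax": 0,"ay": 0,"az": 0,"gripper": 0},
])

```text
clock: 12.92
eef_pos: [581.7, 242.3, 38.3]
tool_rot: [-3.141, 0.004, -0.001]
force: [-1.4, -0.3, 5.6]
width: 43.0
gripper_force: 60.7
```

>>> step_arm([
  {"dx": 0,"dy": 0,"dz": -0.04,"ax": 0,"ay": 0,"az": 0,"gripper": 0},
  {"dx": 0,"dy": 0,"dz": -0.08,"ax": 0,"ay": 0,"az": 0,"gripper": 0},
  {"dx": 0,"dy": 0,"dz": -0.09,"ax": 0,"ay": 0,"az": 0,"gripper": 0},
  {"dx": 0,"dy": 0,"dz": -0.07,"ax": 0,"ay": 0,"az": 0,"gripper": 0},
  {"dx": 0,"dy": 0.04,"dz": -0.03,"ax": 0,"ay": 0,"az": 0,"gripper": 0},
  {"dx": 0.004,"dy": 0.08,"dz": 0,"ax": 0,"ay": 0,"az": 0,"gripper": 0},
  {"dx": 0.004,"dy": 0.11,"dz": 0,"ax": 0,"ay": 0,"az": 0,"gripper": 0},
  {"dx": 0.004,"dy": 0.12,"dz": 0,"ax": 0,"ay": 0,"az": 0,"gripper": 0},
  {"dx": 0.004,"dy": 0.12,"dz": 0,"ax": 0,"ay": 0,"az": 0,"gripper": 0},
  {"dx": 0.004,"dy": 0.12,"dz": 0,"ax": 0,"ay": 0,"az": 0,"gripper": 0},
  {"dx": 0.004,"dy": 0.12,"dz": 0,"ax": 0,"ay": 0,"az": 0,"gripper": 0},
  {"dx": 0.004,"dy": 0.12,"dz": 0,"ax": 0,"ay": 0,"az": 0,"gripper": 0},
  {"dx": 0.004,"dy": 0.12,"dz": 0,"ax": 0,"ay": 0,"az": 0,"gripper": 0},
  {"dx": 0.004,"dy": 0.12,"dz": 0,"ax": 0,"ay": 0,"az": 0,"gripper": 0},
  {"dx": 0,"dy": 0.12,"dz": 0,"ax": 0,"ay": 0,"az": 0,"gripper": 0},
  {"dx": 0,"dy": 0.1,"dz": 0,"ax": 0,"ay": 0,"az": 0,"gripper": 0},
  {"dx": 0,"dy": 0.07,"dz": 0,"ax": 0,"ay": 0,"az": 0,"gripper": 0},
  {"dx": 0,"dy": 0.04,"dz": 0,"ax": 0,"ay": 0,"az": 0,"gripper": 0},
  {"dx": 0,"dy": 0,"dz": 0,"ax": 0,"ay": 0,"az": 0,"gripper": 0},
  {"dx": 0,"dy": 0,"dz": 0,"ax": 0,"ay": 0,"az": 0,"gripper": 0},
])

```text
clock: 15.42
eef_pos: [592.3, -176.1, 130.2]
tool_rot: [-3.14, 0.005, 0.001]
force: [1.2, 0.3, -1.3]
width: 42.6
gripper_force: 60.9
```

>>> step_arm([
  {"dx": 0,"dy": 0.01,"dz": 0.05,"ax": 0,"ay": 0,"az": 0,"gripper": 0},
  {"dx": 0,"dy": 0,"dz": 0.07,"ax": 0,"ay": 0,"az": 0,"gripper": 0},
  {"dx": 0,"dy": 0,"dz": 0.06,"ax": 0,"ay": 0,"az": 0,"gripper": 0},
  {"dx": 0,"dy": 0,"dz": 0.035,"ax": 0,"ay": 0,"az": 0,"gripper": 0},
  {"dx": 0,"dy": 0,"dz": 0.02,"ax": 0,"ay": 0,"az": 0,"gripper": 0},
  {"dx": 0,"dy": 0,"dz": 0.01,"ax": 0,"ay": 0,"az": 0,"gripper": 0},
  {"dx": 0,"dy": 0,"dz": 0,"ax": 0,"ay": 0,"az": 0,"gripper": 0},
  {"dx": 0,"dy": 0,"dz": 0,"ax": 0,"ay": 0,"az": 0,"gripper": 0},
])

```text
clock: 16.42
eef_pos: [592.1, -181.0, 57.4]
tool_rot: [-3.141, 0.004, -0.001]
force: [-0.1, 0.6, -0.5]
width: 43.1
gripper_force: 60.9
```

>>> step_arm([
  {"dx": 0,"dy": 0,"dz": 0.005,"ax": 0,"ay": 0,"az": 0,"gripper": 0},
  {"dx": 0,"dy": 0,"dz": 0.005,"ax": 0,"ay": 0,"az": 0,"gripper": 0},
  {"dx": 0,"dy": 0,"dz": 0,"ax": 0,"ay": 0,"az": 0,"gripper": 0},
  {"dx": 0,"dy": 0,"dz": 0,"ax": 0,"ay": 0,"az": 0,"gripper": 0},
])

```text
clock: 16.92
eef_pos: [592.0, -180.8, 54.3]
tool_rot: [-3.141, 0.004, -0.001]
force: [-1.6, 0.6, 4.2]
width: 42.6
gripper_force: 61.1
```

>>> step_arm([
  {"dx": 0,"dy": 0,"dz": 0,"ax": 0,"ay": 0,"az": 0,"gripper": 0.58},
  {"dx": 0,"dy": 0,"dz": 0,"ax": 0,"ay": 0,"az": 0,"gripper": 0.7},
  {"dx": 0,"dy": 0,"dz": 0,"ax": 0,"ay": 0,"az": 0,"gripper": 1},
  {"dx": 0,"dy": 0,"dz": 0,"ax": 0,"ay": 0,"az": 0,"gripper": 1},
  {"dx": 0,"dy": 0,"dz": 0,"ax": 0,"ay": 0,"az": 0,"gripper": 1},
  {"dx": 0,"dy": 0,"dz": -0.05,"ax": 0,"ay": 0,"az": 0,"gripper": 1},
  {"dx": 0,"dy": 0,"dz": -0.1,"ax": 0,"ay": 0,"az": 0,"gripper": 1},
  {"dx": 0,"dy": 0,"dz": -0.12,"ax": 0,"ay": 0,"az": 0,"gripper": 1},
  {"dx": 0,"dy": 0,"dz": -0.06,"ax": 0,"ay": 0,"az": 0,"gripper": 1},
])

```text
clock: 18.05
eef_pos: [593.3, -181.4, 155.7]
tool_rot: [3.141, 0.001, -0.001]
force: [-0.1, -0.0, -0.1]
width: 85.5
gripper_force: 0.0
```

>>> step_arm([
  {"dx": -0.03,"dy": -0.1,"dz": 0,"ax": 0,"ay": 0,"az": 0,"gripper": 1},
  {"dx": -0.03,"dy": -0.12,"dz": 0,"ax": 0,"ay": 0,"az": 0,"gripper": 1},
  {"dx": -0.03,"dy": -0.12,"dz": 0,"ax": 0,"ay": 0,"az": 0,"gripper": 1},
  {"dx": -0.03,"dy": -0.12,"dz": 0,"ax": 0,"ay": 0,"az": 0,"gripper": 1},
  {"dx": -0.03,"dy": -0.12,"dz": 0,"ax": 0,"ay": 0,"az": 0,"gripper": 1},
  {"dx": -0.03,"dy": -0.12,"dz": 0,"ax": 0,"ay": 0,"az": 0,"gripper": 1},
  {"dx": -0.03,"dy": -0.12,"dz": 0,"ax": 0,"ay": 0,"az": 0,"gripper": 1},
  {"dx": -0.03,"dy": -0.12,"dz": 0,"ax": 0,"ay": 0,"az": 0,"gripper": 1},
  {"dx": -0.03,"dy": -0.12,"dz": 0,"ax": 0,"ay": 0,"az": 0,"gripper": 1},
  {"dx": -0.03,"dy": -0.12,"dz": 0,"ax": 0,"ay": 0,"az": 0,"gripper": 1},
  {"dx": -0.03,"dy": -0.12,"dz": 0,"ax": 0,"ay": 0,"az": 0,"gripper": 1},
  {"dx": -0.03,"dy": -0.12,"dz": 0,"ax": 0,"ay": 0,"az": 0,"gripper": 1},
  {"dx": -0.03,"dy": -0.12,"dz": 0,"ax": 0,"ay": 0,"az": 0,"gripper": 1},
  {"dx": -0.03,"dy": -0.12,"dz": 0,"ax": 0,"ay": 0,"az": 0,"gripper": 1},
  {"dx": -0.03,"dy": -0.1,"dz": 0,"ax": 0,"ay": 0,"az": 0,"gripper": 1},
  {"dx": 0,"dy": -0.05,"dz": 0,"ax": 0,"ay": 0,"az": 0,"gripper": 1},
  {"dx": 0,"dy": 0,"dz": 0,"ax": 0,"ay": 0,"az": 0,"gripper": 1},
  {"dx": 0,"dy": 0,"dz": 0,"ax": 0,"ay": 0,"az": 0,"gripper": 1},
])

```text
clock: 20.3
eef_pos: [458.5, 360.3, 154.0]
tool_rot: [3.141, 0.004, -0.003]
force: [-0.6, 0.3, 0.1]
width: 85.1
gripper_force: 0.0
```

```bash
python3 chk.py
```

```text
top red [482.9 206.8] 524 [ 592.  -179.8] 76.13853533606033
top red [177.1 262.8] 282 [450.9 363.5] 60.23740532321648
top red [452.4 285.2] 538 [ 446.  -127.5] 76.10146897116914
top yellow [310.7 202.6] 411 [580.1 132.2] 60.281955778935526
top yellow [245.5 274.2] 438 [438.9 238.3] 60.35594199173249
side red [243.  181.9] 231 [456.6 361.9] 59.974393321175285
side red [442.2 349. ] 669 [ 591.  -181.7] 75.89703729307962
side red [341.8 359.7] 639 [ 445.9 -128.7] 75.97709038828839
[458.4 360.5 154. ]
```

Both placed pots are central and upright (tops at 76 mm). B is unmoved at about (457, 363), so I'll descend.

>>> step_arm([
  {"dx": -0.004,"dy": -0.007,"dz": 0.06,"ax": 0,"ay": 0,"az": 0,"gripper": 1},
  {"dx": 0,"dy": 0,"dz": 0.09,"ax": 0,"ay": 0,"az": 0,"gripper": 1},
  {"dx": 0,"dy": 0,"dz": 0.09,"ax": 0,"ay": 0,"az": 0,"gripper": 1},
  {"dx": 0,"dy": 0,"dz": 0.08,"ax": 0,"ay": 0,"az": 0,"gripper": 1},
  {"dx": 0,"dy": 0,"dz": 0.05,"ax": 0,"ay": 0,"az": 0,"gripper": 1},
  {"dx": 0,"dy": 0,"dz": 0.015,"ax": 0,"ay": 0,"az": 0,"gripper": 1},
  {"dx": 0,"dy": 0,"dz": 0,"ax": 0,"ay": 0,"az": 0,"gripper": 1},
  {"dx": 0,"dy": 0,"dz": 0,"ax": 0,"ay": 0,"az": 0,"gripper": 1},
])

```text
clock: 21.4
eef_pos: [456.5, 364.8, 39.2]
tool_rot: [-3.14, 0.004, -0.001]
force: [0.5, 0.1, 0.3]
width: 85.5
gripper_force: 0.0
```

>>> step_arm([
  {"dx": 0,"dy": 0,"dz": 0,"ax": 0,"ay": 0,"az": 0,"gripper": 0.6},
  {"dx": 0,"dy": 0,"dz": 0,"ax": 0,"ay": 0,"az": 0,"gripper": 0},
  {"dx": 0,"dy": 0,"dz": 0,"ax": 0,"ay": 0,"az": 0,"gripper": 0},
  {"dx": 0,"dy": 0,"dz": 0,"ax": 0,"ay": 0,"az": 0,"gripper": 0},
  {"dx": 0,"dy": 0,"dz": 0,"ax": 0,"ay": 0,"az": 0,"gripper": 0},
  {"dx": 0,"dy": 0,"dz": 0,"ax": 0,"ay": 0,"az": 0,"gripper": 0},
  {"dx": 0,"dy": 0,"dz": 0,"ax": 0,"ay": 0,"az": 0,"gripper": 0},
])

```text
clock: 22.28
eef_pos: [456.2, 364.6, 39.0]
tool_rot: [-3.14, 0.004, -0.001]
force: [-2.3, -0.3, 6.4]
width: 43.0
gripper_force: 60.8
```

>>> step_arm([
  {"dx": 0,"dy": 0,"dz": -0.04,"ax": 0,"ay": 0,"az": 0,"gripper": 0},
  {"dx": 0,"dy": 0,"dz": -0.08,"ax": 0,"ay": 0,"az": 0,"gripper": 0},
  {"dx": 0,"dy": 0,"dz": -0.1,"ax": 0,"ay": 0,"az": 0,"gripper": 0},
  {"dx": 0,"dy": 0,"dz": -0.1,"ax": 0,"ay": 0,"az": 0,"gripper": 0},
  {"dx": 0,"dy": 0,"dz": -0.08,"ax": 0,"ay": 0,"az": 0,"gripper": 0},
  {"dx": 0.004,"dy": 0.04,"dz": -0.04,"ax": 0,"ay": 0,"az": 0,"gripper": 0},
  {"dx": 0.004,"dy": 0.08,"dz": 0,"ax": 0,"ay": 0,"az": 0,"gripper": 0},
  {"dx": 0.004,"dy": 0.11,"dz": 0,"ax": 0,"ay": 0,"az": 0,"gripper": 0},
  {"dx": 0.004,"dy": 0.12,"dz": 0,"ax": 0,"ay": 0,"az": 0,"gripper": 0},
  {"dx": 0.004,"dy": 0.12,"dz": 0,"ax": 0,"ay": 0,"az": 0,"gripper": 0},
  {"dx": 0.004,"dy": 0.12,"dz": 0,"ax": 0,"ay": 0,"az": 0,"gripper": 0},
  {"dx": 0.004,"dy": 0.12,"dz": 0,"ax": 0,"ay": 0,"az": 0,"gripper": 0},
  {"dx": 0.004,"dy": 0.12,"dz": 0,"ax": 0,"ay": 0,"az": 0,"gripper": 0},
  {"dx": 0.004,"dy": 0.12,"dz": 0,"ax": 0,"ay": 0,"az": 0,"gripper": 0},
  {"dx": 0.004,"dy": 0.12,"dz": 0,"ax": 0,"ay": 0,"az": 0,"gripper": 0},
  {"dx": 0.004,"dy": 0.12,"dz": 0,"ax": 0,"ay": 0,"az": 0,"gripper": 0},
  {"dx": 0.004,"dy": 0.1,"dz": 0,"ax": 0,"ay": 0,"az": 0,"gripper": 0},
  {"dx": 0.004,"dy": 0.06,"dz": 0,"ax": 0,"ay": 0,"az": 0,"gripper": 0},
])

```text
clock: 24.52
eef_pos: [470.7, -43.3, 170.0]
tool_rot: [3.141, 0.006, -0.004]
force: [0.3, -0.0, -0.4]
width: 43.0
gripper_force: 60.9
```

>>> step_arm([
  {"dx": 0.004,"dy": 0.08,"dz": 0,"ax": 0,"ay": 0,"az": 0,"gripper": 0},
  {"dx": 0.004,"dy": 0.11,"dz": 0,"ax": 0,"ay": 0,"az": 0,"gripper": 0},
  {"dx": 0.004,"dy": 0.12,"dz": 0,"ax": 0,"ay": 0,"az": 0,"gripper": 0},
  {"dx": 0,"dy": 0.12,"dz": 0,"ax": 0,"ay": 0,"az": 0,"gripper": 0},
  {"dx": 0,"dy": 0.12,"dz": 0,"ax": 0,"ay": 0,"az": 0,"gripper": 0},
  {"dx": 0,"dy": 0.11,"dz": 0,"ax": 0,"ay": 0,"az": 0,"gripper": 0},
  {"dx": 0,"dy": 0.08,"dz": 0,"ax": 0,"ay": 0,"az": 0,"gripper": 0},
  {"dx": 0,"dy": 0.04,"dz": 0,"ax": 0,"ay": 0,"az": 0,"gripper": 0},
  {"dx": 0,"dy": 0,"dz": 0,"ax": 0,"ay": 0,"az": 0,"gripper": 0},
  {"dx": 0,"dy": 0,"dz": 0,"ax": 0,"ay": 0,"az": 0,"gripper": 0},
])

```text
clock: 25.78
eef_pos: [475.1, -273.2, 169.6]
tool_rot: [-3.139, 0.006, 0.0]
force: [0.4, -0.1, -1.3]
width: 43.0
gripper_force: 61.0
```

>>> step_arm([
  {"dx": 0,"dy": 0.015,"dz": 0.05,"ax": 0,"ay": 0,"az": 0,"gripper": 0},
  {"dx": 0,"dy": 0,"dz": 0.09,"ax": 0,"ay": 0,"az": 0,"gripper": 0},
  {"dx": 0,"dy": 0,"dz": 0.1,"ax": 0,"ay": 0,"az": 0,"gripper": 0},
  {"dx": 0,"dy": 0,"dz": 0.07,"ax": 0,"ay": 0,"az": 0,"gripper": 0},
  {"dx": 0,"dy": 0,"dz": 0.035,"ax": 0,"ay": 0,"az": 0,"gripper": 0},
  {"dx": 0,"dy": 0,"dz": 0.02,"ax": 0,"ay": 0,"az": 0,"gripper": 0},
  {"dx": 0,"dy": 0,"dz": 0.007,"ax": 0,"ay": 0,"az": 0,"gripper": 0},
  {"dx": 0,"dy": 0,"dz": 0,"ax": 0,"ay": 0,"az": 0,"gripper": 0},
  {"dx": 0,"dy": 0,"dz": 0,"ax": 0,"ay": 0,"az": 0,"gripper": 0},
])

```text
clock: 26.9
eef_pos: [475.1, -279.3, 58.9]
tool_rot: [-3.141, 0.004, -0.001]
force: [0.3, -1.0, -1.2]
width: 42.7
gripper_force: 61.0
```

>>> step_arm([
  {"dx": 0,"dy": 0,"dz": 0.007,"ax": 0,"ay": 0,"az": 0,"gripper": 0},
  {"dx": 0,"dy": 0,"dz": 0.005,"ax": 0,"ay": 0,"az": 0,"gripper": 0},
  {"dx": 0,"dy": 0,"dz": 0,"ax": 0,"ay": 0,"az": 0,"gripper": 0},
  {"dx": 0,"dy": 0,"dz": 0,"ax": 0,"ay": 0,"az": 0,"gripper": 0},
])

```text
clock: 27.4
eef_pos: [474.8, -279.1, 55.0]
tool_rot: [-3.141, 0.004, -0.001]
force: [0.0, 1.0, 4.2]
width: 43.2
gripper_force: 61.2
```

>>> step_arm([
  {"dx": 0,"dy": 0,"dz": 0,"ax": 0,"ay": 0,"az": 0,"gripper": 0.58},
  {"dx": 0,"dy": 0,"dz": 0,"ax": 0,"ay": 0,"az": 0,"gripper": 0.7},
  {"dx": 0,"dy": 0,"dz": 0,"ax": 0,"ay": 0,"az": 0,"gripper": 1},
  {"dx": 0,"dy": 0,"dz": 0,"ax": 0,"ay": 0,"az": 0,"gripper": 1},
  {"dx": 0,"dy": 0,"dz": 0,"ax": 0,"ay": 0,"az": 0,"gripper": 1},
  {"dx": 0,"dy": 0,"dz": -0.05,"ax": 0,"ay": 0,"az": 0,"gripper": 1},
  {"dx": 0,"dy": 0,"dz": -0.1,"ax": 0,"ay": 0,"az": 0,"gripper": 1},
  {"dx": 0,"dy": 0,"dz": -0.12,"ax": 0,"ay": 0,"az": 0,"gripper": 1},
  {"dx": 0,"dy": 0,"dz": -0.1,"ax": 0,"ay": 0,"az": 0,"gripper": 1},
  {"dx": 0,"dy": 0,"dz": -0.1,"ax": 0,"ay": 0,"az": 0,"gripper": 1},
  {"dx": 0,"dy": 0,"dz": 0,"ax": 0,"ay": 0,"az": 0,"gripper": 1},
  {"dx": 0,"dy": 0,"dz": 0,"ax": 0,"ay": 0,"az": 0,"gripper": 1},
])

```text
clock: 28.9
eef_pos: [475.1, -278.8, 195.7]
tool_rot: [-3.14, 0.005, -0.001]
force: [0.2, 0.7, -0.5]
width: 85.5
gripper_force: 0.0
```

```bash
python3 chk.py; python3 - <<'E'
from cell import ctrl
import cv2
cv2.imwrite('pics/top3.png',ctrl.get_image('top')['color'][:,:,::-1])
E
```

```text
top red [483.2 206.6] 509 [ 591.9 -180.1] 75.97756197699903
top red [538.1 275.8] 508 [ 475.1 -264.2] 76.15671108753503
top red [452.5 285.2] 530 [ 446.  -127.8] 76.09914422805855
top yellow [310.7 202.6] 410 [580.2 132.1] 60.29854574272423
top yellow [245.4 274.2] 435 [438.9 238.1] 60.40778705380728
side red [341.8 360.4] 683 [ 446.  -129.2] 75.89507477649914
side red [414.7 444.8] 1007 [ 475.4 -279.8] 75.87635518695208
[ 474.8 -278.7  194.9]
```

View pics/top3.png

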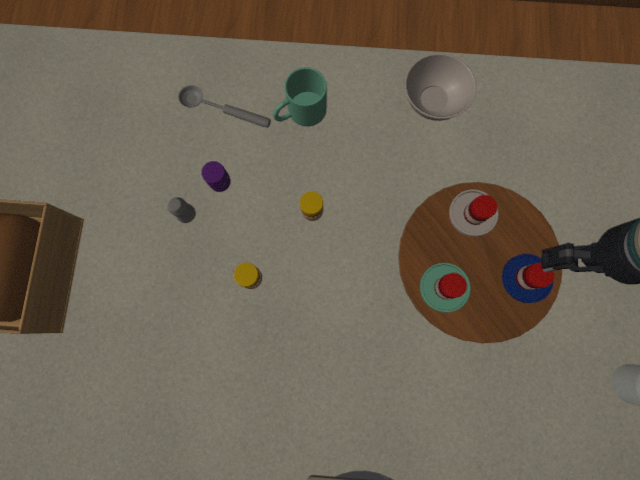

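All three pots stand upright in their dishes: (452, 285) green, (483, 207) white and (538, 276) blue. The gripper is clear and the rest of the scene is undisturbed.

```bash
python3 -c "
from cell import ctrl
print(ctrl.finish_job())"
```

```text
the job is handed in; nothing more can be done
None
```

The three strawberry pots stand upright near the middle of the mint-green, white and dark blue dishes, dealt in that order; the job was handed in at about 29 s of the 72 s allowed, with no verdict returned.

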